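Sort the press-shop parts and weed out the hollow bushes

TASK

Sort the steel parts lying mixed on the bench into the wooden tray: straps, channel pieces and bushes each go into the compartment in front of the matching sample piece. Bushes look alike but some lack their steel core: feel the weight of each one, and put the light hollow ones into the aluminium reject tin instead of the tray. Everything must end up lying inside its compartment or the tin, below the rim; leave the tools, jar, bottle and spool where they are.

Things in the scene. Friction and masses are not known exactly. Their poses are not given: they have to be found in the camera images.
- tray: fixed light wooden sorting tray 150 (x) x 420 (y) x 55 mm (z), walls and floor 5 mm, two dividers across make three equal compartments in a row along y, centres at y = -138, 0 and +138 mm, each 140 (x) x 133 (y) mm inside; origin at the centre of its underside; x points away from the robot towards the sample blocks
- tin: fixed open aluminium reject tin 100 (x) x 160 (y) x 50 mm high, walls and floor 4 mm, on the table between the robot and the tray; origin at the centre of its underside
- sample_bush: sample block, fixed: plywood block 70 x 120 x 20 mm with a bush (flange down) fixed on top (not to be taken), just beyond the tray behind the compartment for that type; origin at the centre of its underside, axes parallel to the tray's; its compartment's centre lies 115 mm along its -x. Which block stands behind which compartment varies
- sample_strap: sample block, fixed: plywood block 70 x 120 x 20 mm with a strap (lying flat) fixed on top (not to be taken), just beyond the tray behind the compartment for that type; origin at the centre of its underside, axes parallel to the tray's; its compartment's centre lies 115 mm along its -x. Which block stands behind which compartment varies
- sample_channel: sample block, fixed: plywood block 70 x 120 x 20 mm with a channel piece (open side up) fixed on top (not to be taken), just beyond the tray behind the compartment for that type; origin at the centre of its underside, axes parallel to the tray's; its compartment's centre lies 115 mm along its -x. Which block stands behind which compartment varies
- bush_1: flanged steel bush, may be absent: square flange 46 x 46 x 6 mm with a round body of diameter 34 mm on it, 45 mm high in all; origin at the centre of the flange's underside, z along the body. Starts standing on its flange, any yaw. All look alike; it has a steel core (0.38 to 0.52 kg) or is hollow (0.10 to 0.14 kg), only its weight tells; the mix varies
- bush_2: flanged steel bush, may be absent: square flange 46 x 46 x 6 mm with a round body of diameter 34 mm on it, 45 mm high in all; origin at the centre of the flange's underside, z along the body. Starts standing on its flange, any yaw. All look alike; it has a steel core (0.38 to 0.52 kg) or is hollow (0.10 to 0.14 kg), only its weight tells; the mix varies
- bush_3: flanged steel bush, may be absent: square flange 46 x 46 x 6 mm with a round body of diameter 34 mm on it, 45 mm high in all; origin at the centre of the flange's underside, z along the body. Starts standing on its flange, any yaw. All look alike; it has a steel core (0.38 to 0.52 kg) or is hollow (0.10 to 0.14 kg), only its weight tells; the mix varies
- bush_4: flanged steel bush, may be absent: square flange 46 x 46 x 6 mm with a round body of diameter 34 mm on it, 45 mm high in all; origin at the centre of the flange's underside, z along the body. Starts standing on its flange, any yaw. All look alike; it has a steel core (0.38 to 0.52 kg) or is hollow (0.10 to 0.14 kg), only its weight tells; the mix varies
- strap_1: flat steel strap, may be absent: 95 x 22 x 8 mm, round ends with a hole in each; origin at the centre of its underside, x along its length, y across, z up through its thickness. It starts lying flat; 0.11 to 0.15 kg
- strap_2: flat steel strap, may be absent: 95 x 22 x 8 mm, round ends with a hole in each; origin at the centre of its underside, x along its length, y across, z up through its thickness. It starts lying flat; 0.11 to 0.15 kg
- channel_1: steel U-channel piece, may be absent: 60 mm long (x), 40 mm wide (y), 35 mm high (z), walls 6 mm, open to +z and at both ends; origin at the centre of its underside. It starts standing on its web, open side up, at any yaw; 0.20 to 0.28 kg
- channel_2: steel U-channel piece, may be absent: 60 mm long (x), 40 mm wide (y), 35 mm high (z), walls 6 mm, open to +z and at both ends; origin at the centre of its underside. It starts standing on its web, open side up, at any yaw; 0.20 to 0.28 kg
- grease: bystander: closed amber glass jar, diameter 40, height 50 mm, black cap, standing among the parts; origin at its underside
- wrench: bystander: wrench lying beyond the parts; origin under its middle
- brush: bystander: bench brush lying to the right, near the robot; origin under its middle
- oil: bystander: white oil bottle, diameter 60, height 150 mm, standing beyond the parts on the right; origin at its underside
- spool: bystander: steel spool, diameter 60, height 40 mm, standing to the left of the tray and tin; origin at its underside
Mind the look-alikes: they are no part of the job. Leave any purple or red look-alike of the bush_1 alone. What is shaped like the channel_2 but turquoise is not meant.

How it is judged (in metres and radians):
At the end, for the whole second after the job is handed in: every strap, channel piece and cored bush present is at rest, its origin inside the compartment in front of its sample and no higher than 55 mm, the rim (straps 45 mm); every hollow bush present is at rest, its origin inside the reject tin and no higher than 53 mm (rim 50 mm) (((x of bush_1 in the frame of tin between -0.05 and 0.05 m and y of bush_1 in the frame of tin between -0.08 and 0.08 m and height (world z) of bush_1 below 0.053 m and linear speed of bush_1 below 0.03 m/s and contact force between bush_1 and tin below 3.2 N) or (x of bush_1 in the frame of sample_bush between -0.19 and -0.04 m and y of bush_1 in the frame of sample_bush between -0.069 and 0.069 m and height (world z) of bush_1 below 0.055 m and linear speed of bush_1 below 0.03 m/s and contact force between bush_1 and anything else above 2.5 N)) and ((x of bush_2 in the frame of tin between -0.05 and 0.05 m and y of bush_2 in the frame of tin between -0.08 and 0.08 m and height (world z) of bush_2 below 0.053 m and linear speed of bush_2 below 0.03 m/s and contact force between bush_2 and tin below 3.2 N) or (x of bush_2 in the frame of sample_bush between -0.19 and -0.04 m and y of bush_2 in the frame of sample_bush between -0.069 and 0.069 m and height (world z) of bush_2 below 0.055 m and linear speed of bush_2 below 0.03 m/s and contact force between bush_2 and anything else above 2.5 N)) and ((x of bush_3 in the frame of tin between -0.05 and 0.05 m and y of bush_3 in the frame of tin between -0.08 and 0.08 m and height (world z) of bush_3 below 0.053 m and linear speed of bush_3 below 0.03 m/s and contact force between bush_3 and tin below 3.2 N) or (x of bush_3 in the frame of sample_bush between -0.19 and -0.04 m and y of bush_3 in the frame of sample_bush between -0.069 and 0.069 m and height (world z) of bush_3 below 0.055 m and linear speed of bush_3 below 0.03 m/s and contact force between bush_3 and anything else above 2.5 N)) and ((x of bush_4 in the frame of tin between -0.05 and 0.05 m and y of bush_4 in the frame of tin between -0.08 and 0.08 m and height (world z) of bush_4 below 0.053 m and linear speed of bush_4 below 0.03 m/s and contact force between bush_4 and tin below 3.2 N) or (x of bush_4 in the frame of sample_bush between -0.19 and -0.04 m and y of bush_4 in the frame of sample_bush between -0.069 and 0.069 m and height (world z) of bush_4 below 0.055 m and linear speed of bush_4 below 0.03 m/s and contact force between bush_4 and anything else above 2.5 N)) and x of strap_1 in the frame of sample_strap between -0.19 and -0.04 m and y of strap_1 in the frame of sample_strap between -0.069 and 0.069 m and height (world z) of each of strap_1, strap_2 below 0.045 m and linear speed of each of strap_1, strap_2, channel_1, channel_2 below 0.03 m/s and x of strap_2 in the frame of sample_strap between -0.19 and -0.04 m and y of strap_2 in the frame of sample_strap between -0.069 and 0.069 m and x of channel_1 in the frame of sample_channel between -0.19 and -0.04 m and y of channel_1 in the frame of sample_channel between -0.069 and 0.069 m and height (world z) of each of channel_1, channel_2 below 0.055 m and x of channel_2 in the frame of sample_channel between -0.19 and -0.04 m and y of channel_2 in the frame of sample_channel between -0.069 and 0.069 m); the robot touches nothing.
It fails at once if a bystander (jar, tool, bottle or spool) is pushed more than 50 mm from its place (distance of any of grease, wrench, brush, oil, spool from where it was at the start of the episode above 0.05 m).
Of bush_1, bush_2, bush_3, bush_4 only 3 to 4 are there at a start; the rules pass over those that are not, and their reading is None.
Of strap_1, strap_2, channel_1, channel_2 only 3 to 4 are there at a start; the rules pass over those that are not, and their reading is None.
At some moment in a run one of bush_1, bush_2, bush_3, bush_4, strap_1, strap_2, channel_1, channel_2 may be knocked a few centimetres aside while the robot is not near it.
Once in a run the grip may slacken for a moment while it holds something.
It also fails if it takes over 210 s, if anything falls off the work surface, if the arm or the gripper's body presses on something with over 40 N, if the wrist force passes 120 N, or if a joint passes its speed limit or range.

ROBOT

A 6-joint arm with a two-finger parallel gripper is mounted at the origin on the work surface. World frame = base frame: x ahead of the robot, y to its left, z up, the work surface at z = 0. Lengths are in mm, angles in rad, forces in N, time in s.
With the tool pointing down it reaches from about 275 to 975 mm from the base axis. Payload 8.4 kg.
Tool frame: the origin (TCP) lies at the very end of the fingers, on their centre line; the grasp point (between the pads) lies 19 mm behind it; z points along the fingers, y is the line along which they close (so a half turn about z gives the same grasp; the last joint's range is limited). The gripper opens to 92 mm and grips with 3 to 60 N. Pads are 20 mm wide; open, the fingers measure 128 mm over their backs; the gripper's body (75 mm by 189 mm) begins 69 mm behind the grasp point.
Start: joints at [1.213, 0.353, 1.633, -0, 1.155, -0.002], TCP at [217.711, 585.858, 214.583] pointing down, gripper open.
Joint ranges: [-2.63, 2.63], [-0.92, 2.1], [0.06, 2.66], [-1.3, 4.44], [0, 2.69], [-3.02, 3.02]. Speed limits (rad/s): [2.22, 2.22, 2.79, 3.14, 3.14, 3.14].

INTERFACE

Orientations are given as a rotation vector (axis times angle).
In Python, from rig import robot, eoat, solver, cams, workorder gives the robot as it stands. Calls block until the motion is done:
- robot.move_pose(position, orientation): joint-space move of the TCP to a pose.
- robot.movel(position, rot=None, vel=150): straight line of the TCP; rot=None keeps the orientation; vel is the mean speed in mm/s.
- robot.movej(angles): joint-space move.
- eoat.command_gripper(opening, force=None): finger opening in mm; force is the grip in N (None keeps the last); returns when the fingers have stopped.
- robot.wait(seconds).
- solver.solve_ik(position, orientation): joint angles nearest the present ones, or None.
- robot.state(): the state.
- cams.grab_frame(name): name is "scene" or "top" or "wrist"; returns the picture (400x640x3 uint8, red, green, blue); there is no depth.
- cams.calibration(name): a dict with "fx", "fy", "cx", "cy" (pixels), "view" (4x4, takes a point from world to camera coordinates). Camera axes: x right, y up, looking along -z (the intrinsics and any distortion apply to the point x, -y, -z); pixel columns grow to the right and rows downward; lengths in mm; the calibration is good to about 2 mm. A picture is of the moment at which its call begins: read the wrist's pose just before it. calibration takes no time and is no camera call; for the wrist camera it gives the pose at the moment of the call.
A pose or a line that the arm cannot do raises robot.PlanningError and nothing moves.
- workorder.close_job(): hands the job in; it is judged then, once.
The state is a dict: "t": time; "q": joint angles; "joint_velocities": joint speeds; "effort": joint torques, N m; "tcp_pos": TCP position; "orientation": TCP orientation; "wrist_force": force on the tool from outside, world axes, zero at the start; "torque": the same for the moment, N m; "grip_width": finger opening in mm; "finger_force": force on a finger pad.
Only numpy, scipy, OpenCV 4.12 (cv2) and the standard library are available. Lean on these libraries where they do the work, as an engineer would, in place of code of your own. Each camera call takes 0.05 s, during which the arm holds its last target. There are 200 camera calls.

## Working session

There is one attempt and no reset: what is moved stays moved. The work goes in short steps, each a Python script; the robot and the scene stay as the last script left them, time stands still between calls to the robot, and variables do not carry over. Pictures are saved under pics/ and viewed, at most 14 in all, crops included, and the job is handed in when it is done.

```bash
ls; mkdir -p pics; python3 - <<'E'
from rig import robot,cams
import cv2,numpy as np
s=robot.state();print({k:np.round(v,2).tolist() for k,v in s.items()})
for n in("top","scene","wrist"):
    f=cams.grab_frame(n);cv2.imwrite(f"pics/{n}0.png",f[:,:,::-1])
    c=cams.calibration(n);print(n,{k:np.round(v,3).tolist() for k,v in c.items()})
E
```

```text
pics
{'t': 0.0, 'q': [1.21, 0.35, 1.63, 0.0, 1.16, -0.0], 'joint_velocities': [0.0, 0.0, 0.0, 0.0, -0.0, 0.0], 'effort': [0.0, -59.38, -33.42, 0.07, 0.02, -0.0], 'tcp_pos': [217.54, 585.4, 213.88], 'orientation': [-0.56, -3.09, 0.0], 'wrist_force': [0.68, -0.34, -0.11], 'torque': [0.01, 0.01, 0.01], 'finger_force': 0.0, 'grip_width': 92.02}
top {'fx': 374.25, 'fy': 374.25, 'cx': 317.324, 'cy': 203.551, 'view': [[0.026, -0.999, 0.018, -7.306], [0.986, 0.029, 0.165, -552.774], [-0.166, 0.014, 0.986, -1368.271], [0.0, 0.0, 0.0, 1.0]]}
scene {'fx': 444.701, 'fy': 444.701, 'cx': 316.781, 'cy': 197.713, 'view': [[0.854, 0.52, -0.018, -488.206], [-0.372, 0.636, 0.677, 180.006], [0.363, -0.571, 0.736, -1662.214], [0.0, 0.0, 0.0, 1.0]]}
wrist {'fx': 307.673, 'fy': 307.673, 'cx': 322.636, 'cy': 199.153, 'view': [[0.348, 0.937, -0.002, -625.089], [-0.902, 0.335, -0.273, 31.388], [-0.256, 0.097, 0.962, -392.482], [0.0, 0.0, 0.0, 1.0]]}
```

View pics/top0.png

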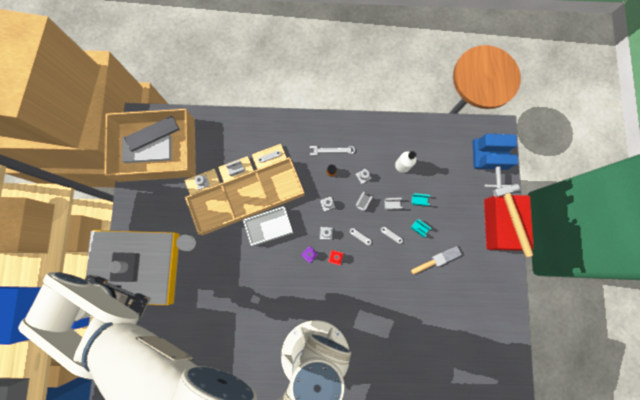

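View pics/scene0.png

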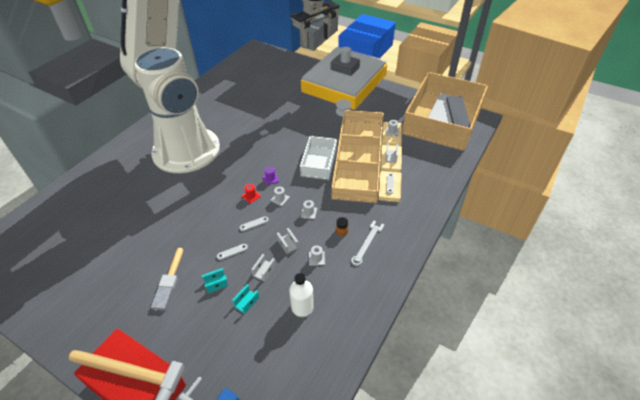

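Top view: steel bushes at (364,175), (327,203) and (326,233); straps at (360,237) and (391,235); channels at (365,201) and (393,203). The decoys are purple (309,255), red (336,257) and turquoise (421,200)/(421,228). Sample order from left to right is bush (201,181), channel (236,168), strap (270,156). The tin is at (269,226). Next I'll measure with the wrist camera.

```bash
cat > h.py <<'E'
from rig import robot,eoat,solver,cams,workorder
import cv2,numpy as np
from scipy.spatial.transform import Rotation as Ro
def rot(yaw): return (Ro.from_euler('z',yaw)*Ro.from_euler('x',np.pi)).as_rotvec()
def ray(c,px):
    V=c['view'] if isinstance(c['view'],np.ndarray) else np.array(c['view'])
    R=V[:3,:3];o=-R.T@V[:3,3]
    px=np.atleast_2d(px).astype(float)
    d=np.c_[(px[:,0]-c['cx'])/c['fx'],-(px[:,1]-c['cy'])/c['fy'],-np.ones(len(px))]@R
    return o,d/np.linalg.norm(d,axis=1,keepdims=True)
def onplane(c,px,z):
    o,d=ray(c,px);return o+d*((z-o[2])/d[:,2])[:,None]
def tri(views):  # [(c,px)...] -> point, residual
    A=np.zeros((3,3));b=np.zeros(3);L=[]
    for c,px in views:
        o,d=ray(c,px);M=np.eye(3)-np.outer(d[0],d[0]);A+=M;b+=M@o;L.append((o,M))
    p=np.linalg.solve(A,b);return p,max(np.linalg.norm(M@(p-o)) for o,M in L)
def proj(c,P):
    V=np.array(c['view']);q=V[:3,:3]@np.asarray(P,float)+V[:3,3]
    return np.array([c['cx']-c['fx']*q[0]/q[2],c['cy']+c['fy']*q[1]/q[2]])
def shot(n,name='wrist'):
    c=cams.calibration(name);f=cams.grab_frame(name)[:,:,::-1].copy()
    cv2.imwrite(f'pics/{n}.png',f);np.save(f'pics/{n}.npy',c,allow_pickle=True);return c,f
def load(n): return np.load(f'pics/{n}.npy',allow_pickle=True).item(),cv2.imread(f'pics/{n}.png')
E
python3 - <<'E'
from h import *
for n,p,y in(("wA",(470,-60,330),0),("wB",(470,-180,330),0),("wC",(420,230,330),0),("wD",(420,330,330),0)):
    best=None
    for yy in(y,y+np.pi):
        q=solver.solve_ik(p,rot(yy))
        if q is not None and(best is None or abs(q[5])<abs(best[0][5])):best=(q,yy)
    robot.movej(best[0]);robot.wait(.2)
    c,f=shot(n);print(n,best[1],robot.state()['t'],onplane(c,[[0,0],[640,0],[640,400],[0,400]],0).round().tolist())
a=[cv2.imread(f'pics/{n}.png') for n in("wA","wD")]
cv2.imwrite('pics/v1.png',cv2.resize(np.vstack(a),(480,600)))
E
```

```text
wA 0 2.8917 [[701.0, 402.0, 0.0], [702.0, -513.0, 0.0], [-28.0, -719.0, 0.0], [-29.0, 610.0, 0.0]]
wB 0 3.6917 [[701.0, 283.0, 0.0], [702.0, -632.0, 0.0], [-28.0, -839.0, 0.0], [-29.0, 491.0, 0.0]]
wC 3.141592653589793 5.9 [[189.0, -231.0, 0.0], [190.0, 684.0, 0.0], [920.0, 889.0, 0.0], [919.0, -441.0, 0.0]]
wD 3.141592653589793 6.6333 [[189.0, -132.0, 0.0], [190.0, 784.0, -0.0], [920.0, 988.0, 0.0], [920.0, -342.0, 0.0]]
```

View pics/wA.png

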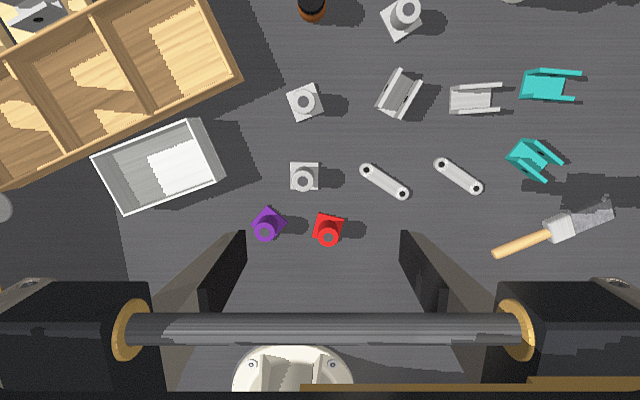

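View pics/wC.png

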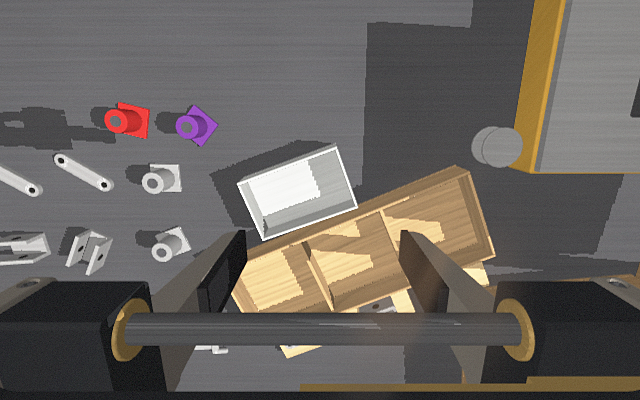

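wA shows bushes at (304,101), (303,177) and (403,15), channels at (400,93) and (476,98), and straps at (385,181) and (459,176). The decoys are purple, red and turquoise. wC has the tray hidden behind the fingers, so I'll take tray views with yaw 0 and contour the parts.

```bash
cat >> h.py <<'E'
def grey(f):
    h=cv2.cvtColor(f,cv2.COLOR_BGR2HSV);m=((h[...,1]<30)&(h[...,2]>135)).astype(np.uint8)*255
    m[235:]=0  # gripper
    return cv2.morphologyEx(m,cv2.MORPH_CLOSE,np.ones((3,3)))
def blobs(f,lo=150,hi=3000):
    out=[]
    for k in cv2.findContours(grey(f),cv2.RETR_EXTERNAL,cv2.CHAIN_APPROX_NONE)[0]:
        a=cv2.contourArea(k)
        if lo<a<hi: out.append((k[:,0,:],a,cv2.minAreaRect(k)))
    return out
E
python3 - <<'E'
from h import *
for n,p in(("tA",(370,180,330)),("tB",(370,270,330)),("tC",(540,-120,300)),("tD",(540,-180,300))):
    q=solver.solve_ik(p,rot(0))
    print(n,q); 
    if q is None: continue
    robot.movej(q);robot.wait(.2);shot(n)
for n in("wA","wB","tC","tD"):
    c,f=load(n)
    print(n)
    for k,a,r in blobs(f):
        print(np.round(r[0]),np.round(r[1]),a,onplane(c,r[0],10).round()[0])
E
```

```text
tA [ 4.49132916e-01 -9.94403527e-02  1.90076402e+00 -4.44089210e-16
  1.34026898e+00  2.01992924e+00]
tB [ 6.27126587e-01 -1.55205457e-02  1.82270282e+00 -4.44089210e-16
  1.33441038e+00  2.19792291e+00]
tC [-2.21380580e-01  1.68149135e-01  1.68671555e+00 -4.44089210e-16
  1.28672797e+00  1.34941575e+00]
tD [-3.24385789e-01  1.94790696e-01  1.65411890e+00 -4.44089210e-16
  1.29268306e+00  1.24641054e+00]
wA
[578. 222.] [22. 72.] 1071.5 [ 367. -492.   10.]
[383. 181.] [57. 14.] 712.0 [ 439. -158.   10.]
[304. 176.] [29. 27.] 748.0 [446. -28.  10.]
[457. 176.] [56. 15.] 725.5 [ 448. -278.   10.]
[476.  98.] [30. 55.] 1226.5 [ 568. -291.   10.]
[304. 102.] [32. 30.] 876.0 [562. -31.  10.]
[398.  93.] [31. 48.] 1272.5 [ 575. -173.   10.]
[403.  16.] [35. 43.] 1132.0 [ 679. -172.   10.]
[24.  9.] [16. 44.] 302.0 [686. 362.  10.]
wB
[507. 220.] [25. 68.] 1292.5 [ 373. -491.   10.]
[311. 181.] [58. 14.] 721.0 [ 438. -159.   10.]
[229. 176.] [30. 32.] 813.5 [447. -26.  10.]
[385. 176.] [57. 14.] 725.0 [ 447. -279.   10.]
[225. 102.] [33. 33.] 947.5 [561. -29.  10.]
[395.  98.] [30. 47.] 1162
[... 228 characters left out ...]
 [56. 15.] 620.0 [ 449. -277.   10.]
[438. 149.] [30. 50.] 1196.5 [ 564. -290.   10.]
[263. 151.] [32. 33.] 913.0 [562. -30.  10.]
[358. 144.] [31. 44.] 1233.0 [ 571. -171.   10.]
[360.  67.] [34. 37.] 1114.0 [ 677. -170.   10.]
[72. 12.] [21. 69.] 1099.5 [744. 216.  10.]
tD
[307. 226.] [52. 14.] 511.5 [ 442. -154.   10.]
[226. 221.] [26. 33.] 387.5 [450. -26.  10.]
[384. 221.] [53. 14.] 598.0 [ 450. -275.   10.]
[396. 149.] [30. 47.] 1177.0 [ 564. -288.   10.]
[222. 151.] [32. 36.] 988.5 [561. -28.  10.]
[316. 144.] [29. 44.] 1153.5 [ 571. -169.   10.]
[317.  67.] [36. 34.] 1104.0 [ 677. -171.   10.]
[448.  26.] [52. 76.] 2742.5 [ 728. -347.   10.]
[26. 11.] [22. 66.] 985.5 [745. 216.  10.]
```

View pics/tA.png

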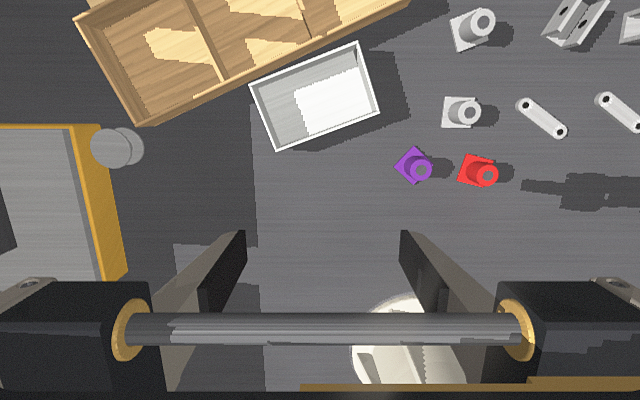

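View pics/tC.png

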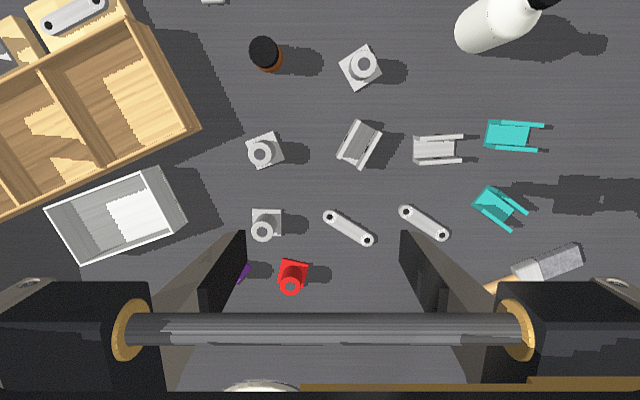

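tA shows the tin rim at roughly (249,84), (358,41), (380,113), (275,151) and the tray's near-left corner at (138,126). In tC the tray's near-right corner is at (201,130) and its far-right corner at (125,2). I'll enlarge both tray views to get the corners by triangulation.

```bash
python3 - <<'E'
from h import *
a=load("tA")[1][0:150,60:460];b=load("tB")[1][0:150,130:530]
cv2.imwrite('pics/v2.png',cv2.resize(np.vstack([a,b]),(800,600),interpolation=cv2.INTER_CUBIC))
c1=load("wA");c2=load("tC")
for n,p1,p2 in(("NR",(243,78),(201,130)),("FR",(208,-1),(125,1))): print(n,tri([(c1[0],p1),(c2[0],p2)]))
E
```

```text
NR (array([593.3567155 ,  55.37543113,  24.36913707]), np.float64(1.4277055967866077))
FR (array([687.39320493,  61.39672268, 143.69892599]), np.float64(28.277034578005438))
```

View pics/v2.png

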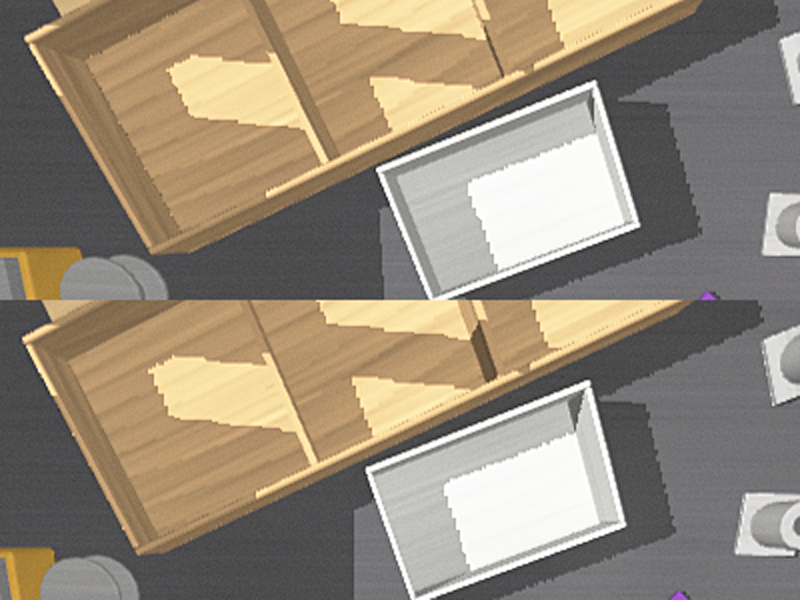

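```bash
python3 - <<'E'
from h import *
cA=load("tA")[0];cB=load("tB")[0]
P={"trayNL":((135,126),(199,126)),"trayFL":((73,19.5),(143,20)),"div1N":((224,80),(288,81.5)),"tinFL":((249,84),(313.5,84)),"tinFR":((358.5,41),(425,41)),"tinNR":((379,113),(442,112.5)),"tinNL":((276,149.5),(336.5,149.5))}
for n,(a,b) in P.items():
    z=50 if'tin'in n else 55
    p,r=tri([(cA,a),(cB,b)]);print(n,p.round(),round(r,1),'plane',onplane(cA,a,z)[0].round(1),onplane(cB,b,z)[0].round(1))
for n,px in(("wA",(243,78)),("tC",(201,130)),("wA",(209,0)),("tC",(126,2))): print(n,onplane(load(n)[0],px,55).round())
# bush rings: sample dark hole etc by wA/wB triangulation of holes
def hole(n):
    c,f=load(n);m=grey(f);k,h=cv2.findContours(m,cv2.RETR_CCOMP,cv2.CHAIN_APPROX_NONE);o=[]
    for kk,hh in zip(k,h[0]):
        if hh[3]>=0 and cv2.contourArea(kk)>8:
            M=cv2.moments(kk);o.append((round(M['m10']/M['m00'],1),round(M['m01']/M['m00'],1),cv2.contourArea(kk)))
    return o
for n in("wA","wB","tC","tD"):print(n,hole(n))
E
```

```text
trayNL [428. 442.  62.] 0.2 plane [428.  445.5  55. ] [428.3 444.1  55. ]
trayFL [560. 498.  63.] 0.1 plane [562.  503.4  55. ] [561.8 501.8  55. ]
div1N [489. 318.  45.] 0.9 plane [488.8 314.6  55. ] [487.1 316.6  55. ]
tinFL [484. 282.  50.] 0.1 plane [484.1 282.1  50. ] [484.3 282.1  50. ]
tinFR [538. 133.  49.] 0.0 plane [537.9 133.   50. ] [537.9 133.3  50. ]
tinNR [446. 101.  50.] 0.3 plane [445.7 101.1  50. ] [446.3 101.   50. ]
tinNL [394. 249.  46.] 0.0 plane [394.5 248.6  50. ] [394.5 249.4  50. ]
wA [[591.  49.  55.]]
tC [[594.  42.  55.]]
wA [[684.  86.  55.]]
tC [[743. 116.  55.]]
wA [(6.0, 206.0, 14.0), (402.0, 193.5, 34.0), (366.0, 169.5, 34.0), (302.4, 180.9, 87.0), (308.1, 170.2, 88.5), (475.9, 187.9, 32.5), (441.0, 164.0, 34.0), (106.8, 154.0, 48.5), (142.5, 139.6, 240.0), (179.1, 125.1, 56.0), (302.6, 101.2, 105.5), (405.0, 99.0, 14.0), (400.1, 25.1, 139.5), (408.1, 8.9, 138.0)]
wB [(330.0, 193.5, 28.0), (292.0, 169.5, 34.0), (223.4, 180.9, 91.0), (234.6, 173.6, 173.0), (403.1, 188.1, 32.5), (367.0, 164.0, 34.0), (53.0, 143.5, 316.5), (79.3, 133.3, 31.0), (100.6, 124.5, 27.0), (218.2, 101.2, 108.5), (232.4, 103.0, 161.5), (318.8, 24.9, 149.5), (317.0, 8.9, 132.0)]
tC [(329.0, 216.5, 28.0), (269.8, 220.1, 216.5), (405.5, 211.2, 37.0), (419.5, 159.0, 18.0), (435.0, 158.0, 14.0), (449.0, 157.0, 22.0), (259.2, 153.9, 113.0), (270.6, 147.0, 124.0), (355.5, 77.0, 30.0), (363.6, 63.4, 137.0), (47.7, 25.0, 61.0)]
tD [(291.3, 216.2, 34.5), (367.5, 211.0, 34.0), (30.0, 201.0, 14.0), (215.6, 153.6, 102.5), (229.0, 149.1, 205.5), (321.0, 78.0, 14.0), (316.6, 63.3, 133.5)]
```

```bash
cat >> h.py <<'E'
TH=np.deg2rad(23.5);TRAY=np.array([579.5,281.]);TTH=np.deg2rad(19.9);TIN=np.array([465.7,191.2])
r2=lambda a:np.array([[np.cos(a),-np.sin(a)],[np.sin(a),np.cos(a)]])
tray=lambda x,y:TRAY+r2(TH)@[x,y]
tin=lambda x,y:TIN+r2(TTH)@[x,y]
def pick_yaw(p,y):
    b=[(abs(q[5]),q,yy) for yy in(y,y+np.pi,y-np.pi) if (q:=solver.solve_ik(p,rot(yy))) is not None]
    return min(b,key=lambda t:t[0])[1:]
def above(xy,yaw,z=170):
    q,yy=pick_yaw((*xy,z),yaw);robot.movej(q);return yy
def fz(n=15):
    o=[]
    for _ in range(n):
        o.append(robot.state()['wrist_force'][2]);robot.wait(.03)
    return np.mean(o)
def pick(xy,yaw,z,open_=92,force=35,lift=170):
    eoat.command_gripper(open_);above(xy,yaw);robot.wait(.3);f0=fz()
    robot.movel((*xy,z),vel=150);eoat.command_gripper(0,force);w=robot.state()['grip_width']
    robot.movel((*xy,lift),vel=150);robot.wait(.4);f1=fz();s=robot.state()
    print('picked w',round(w,1),round(s['grip_width'],1),'finger',round(s['finger_force'],1),'weight kg',round((f0-f1)/9.81,3),'t',round(s['t'],1));return w
def place(xy,yaw,z,rel):
    above(xy,yaw);w=robot.state()['grip_width'];robot.movel((*xy,z),vel=120);w2=robot.state()['grip_width']
    eoat.command_gripper(rel);robot.movel((*xy,170),vel=200);s=robot.state();print('placed; widths',round(w,1),round(w2,1),'t',round(s['t'],1))
E
python3 - <<'E'
from h import *
C={n:load(n)[0] for n in("wA","wB","tC","tD")}
def t(d): p,r=tri([(C[n],px) for n,px in d.items()]);return p.round(1).tolist(),round(r,1)
print('b1',t(dict(wA=(302.4,180.9),wB=(223.4,180.9))))
print('b2',t(dict(wA=(302.6,101.2),wB=(218.2,101.2),tC=(259.2,153.9),tD=(215.6,153.6))))
print('b3',t(dict(wA=(408.1,8.9),wB=(317,8.9),tC=(363.6,63.4),tD=(316.6,63.3))))
print('s1',t(dict(wA=(402,193.5),wB=(330,193.5))),t(dict(wA=(366,169.5),wB=(292,169.5),tC=(329,216.5),tD=(291.3,216.2))))
print('s2',t(dict(wA=(475.9,187.9),wB=(403.1,188.1))),t(dict(wA=(441,164),wB=(367,164),tC=(405.5,211.2),tD=(367.5,211))))
b1=np.array(t(dict(wA=(302.4,180.9),wB=(223.4,180.9)))[0])
assert 35<b1[2]<55
pick(b1[:2],0,12)
s=robot.state();print(s['wrist_force'],s['tcp_pos'])
E
```

```text
b1 ([446.9, -28.4, 46.4], np.float64(0.0))
b2 ([561.6, -30.7, 45.5], np.float64(0.2))
b3 ([677.0, -170.6, 45.8], np.float64(0.1))
s1 ([417.2, -190.6, 7.8], np.float64(0.0)) ([457.8, -128.9, 9.3], np.float64(0.3))
s2 ([427.4, -310.4, 10.7], np.float64(0.1)) ([466.7, -249.6, 9.0], np.float64(0.2))
picked w 33.5 33.1 finger 35.0 weight kg 0.136 t 18.6
[ 0.118724   -0.77596481 -0.4712776 ] [446.90316312 -28.41280863 170.04126462]
```

```bash
cat >> h.py <<'E'
def check(n,xy,z):
    "blobs near the expected spot, before descending"
    c,f=shot(n);e=proj(c,(*xy,z));o=[]
    for k,a,r in blobs(f,300,30000):
        p=onplane(c,r[0],z)[0][:2]
        if np.linalg.norm(p-xy)<90:o.append((p.round().tolist(),a))
    print(n,'expect px',e.round(),'world',np.round(xy),'seen',o);return o
E
python3 - <<'E'
from h import *
place(tin(0,-45),TTH+np.pi/2,19,46)
b2=(561.6,-30.7);eoat.command_gripper(92);above(b2,0);robot.wait(.3)
o=check('c2',b2,22)
b3=(677,-170.6);above(b3,np.pi/2);robot.wait(.3);check('c3',b3,22)
E
```

```text
placed; widths 33.2 33.2 t 22.7
c2 expect px [324. 187.] world [562. -31.] seen [([563.0, -31.0], 1649.5)]
c3 expect px [322. 188.] world [ 677. -171.] seen [([633.0, -143.0], 1758.0)]
```

```bash
python3 - <<'E'
import cv2,numpy as np
a=np.hstack([cv2.imread('pics/c2.png'),cv2.imread('pics/c3.png')]);cv2.imwrite('pics/v3.png',cv2.resize(a,(800,250)))
E
```

```text
(no output)
```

View pics/v3.png

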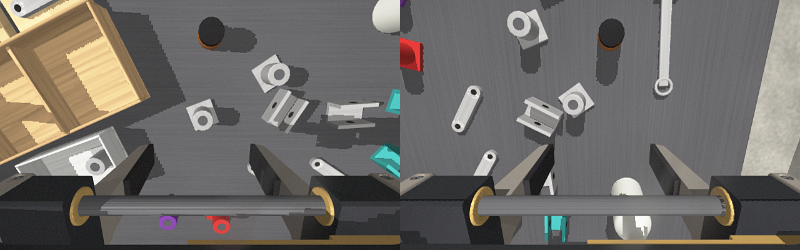

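The left view shows bush 1 in the tin and bush 2 in place at (202,117). Bush 3 has been knocked and now stands beside channel 1, at (270,73) on the left and (574,102) on the right. I'll take bush 2 now, then remeasure bush 3 from two fresh views.

```bash
cat >> h.py <<'E'
SLOT=[(-40,158,0),(40,158,0),(0,98,1)]  # bush compartment = +y
E
python3 - <<'E'
from h import *
b2=(561.6,-30.7)
pick(b2,0,12)
E
python3 - <<'E'
from h import *
c2=load('c2')[0];c3=load('c3')[0]
p,r=tri([(c2,(445,118)),(c3,(278,163))]);print(p,r)
E
```

```text
picked w 33.1 33.0 finger 35.0 weight kg 0.405 t 33.9
[ 634.47080224 -139.38788646   54.37292996] 1.023342776384881
```

```bash
python3 - <<'E'
from h import *
place(tray(-40,153),TH,19,42)
eoat.command_gripper(92)
for n,p in(("dA",(540,-130,220)),("dB",(540,-220,220))):
    robot.movej(solver.solve_ik(p,rot(0)));robot.wait(.3);shot(n)
    c,f=load(n)
    for k,a,r in blobs(f,300,9000): print(n,np.round(r[0]),np.round(r[1]),a,onplane(c,r[0],20).round()[0])
a=load('dA')[1][20:230,200:620];b=load('dB')[1][20:230,100:520]
cv2.imwrite('pics/v4.png',cv2.resize(np.vstack([a,b]),(600,600),interpolation=cv2.INTER_CUBIC))
E
```

```text
placed; widths 33.6 33.2 t 39.0
dA [ 75. 204.] [150.  59.] 5044.0 [505. 183.  20.]
dA [453. 157.] [37. 63.] 1602.0 [ 565. -286.   20.]
dA [356. 151.] [38. 54.] 1830.5 [ 572. -169.   20.]
dA [335.  98.] [41. 40.] 1501.0 [ 633. -144.   20.]
dA [528.  20.] [ 39. 109.] 2788.0 [ 713. -350.   20.]
dB [ 42. 204.] [85. 59.] 3222.5 [505. 134.  20.]
dB [379. 157.] [36. 55.] 1504.5 [ 565. -286.   20.]
dB [280. 151.] [36. 54.] 1691.5 [ 572. -167.   20.]
dB [260.  98.] [42. 40.] 1527.5 [ 633. -146.   20.]
dB [436.  20.] [39. 84.] 2208.0 [ 713. -340.   20.]
```

View pics/v4.png

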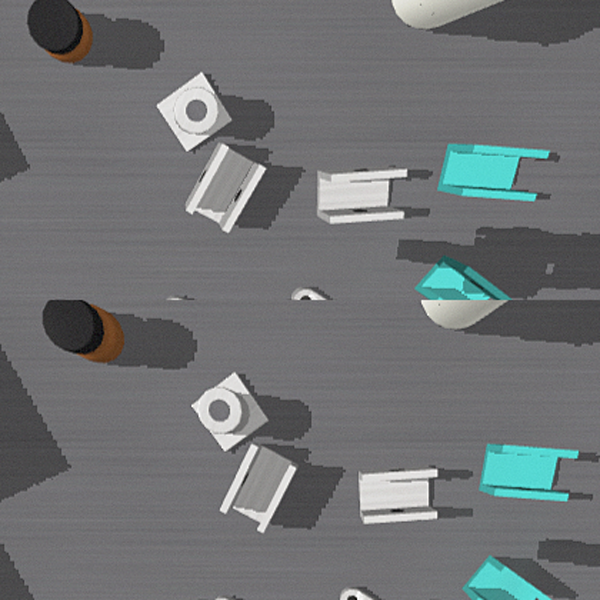

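v4 shows the jar at (60,30) and bush 3 with its hole at (196,111) in dA and (219,410) in dB, clear of channel 1. Channel 1 is centred at about (226,188)/(258,488) and channel 2 at about (368,194)/(400,496). The turquoise pair further right stays where it is.

```bash
python3 - <<'E'
from h import *
a=load('dA')[0];b=load('dB')[0]
A=lambda x,y:(x/1.4286+200,y/1.4286+20)
B=lambda x,y:(x/1.4286+100,(y-300)/1.4286+20)
T=lambda p,q:tri([(a,A(*p)),(b,B(*q))])
p3,r=T((196,111),(219,410));print('b3',p3.round(1),round(r,1))
print('ch1',*T((226,188.5),(258,487.75)),'axis',onplane(a,[A(264,168),A(228,230),A(224,146),A(188,210)],35).round(1).tolist(),onplane(b,[B(296,463),B(262,530),B(252,446),B(222,512)],35).round(1).tolist())
print('ch2',*T((368.5,194),(400.5,496)),'axis',onplane(a,[A(330,217),A(403,213),A(334,175),A(407,171)],35).round(1).tolist())
assert abs(p3[2]-45)<10
pick(p3[:2],0,12,open_=76)
E
```

```text
b3 [ 632.2 -144.5   46.4] 0.3
ch1 [ 573.21244618 -170.00959205   35.42221737] 0.28065424959013396 axis [[589.2, -199.8, 35.0], [538.6, -172.8, 35.0], [606.2, -167.4, 35.0], [555.3, -139.5, 35.0]] [[593.1, -200.9, 35.0], [538.6, -172.0, 35.0], [606.1, -166.4, 35.0], [553.6, -139.8, 35.0]]
ch2 [ 567.95329051 -284.93726992   36.69940054] 0.7839171226446101 axis [[549.6, -256.3, 35.0], [553.0, -315.8, 35.0], [583.7, -256.2, 35.0], [586.9, -314.2, 35.0]]
picked w 33.3 33.9 finger 35.0 weight kg 0.351 t 49.0
```

```bash
python3 - <<'E'
from h import *
place(tray(40,153),TH,19,42)
c1=(573.2,-170.0);eoat.command_gripper(92);above(c1,-.503);robot.wait(.3)
o=check('e1',c1,18)
if any(np.linalg.norm(np.subtract(p,c1))<12 for p,_ in o):
    pick(c1,-.503,6,open_=76);place(tray(-34,0),TH,13,54)
    c2=(568,-285);eoat.command_gripper(92);above(c2,-1.513);robot.wait(.3)
    o=check('e2',c2,18)
E
```

```text
placed; widths 33.4 32.9 t 54.0
e1 expect px [322. 186.] world [ 573. -170.] seen [([574.0, -170.0], 2050.5)]
picked w 39.9 39.6 finger 35.0 weight kg 0.23 t 62.8
placed; widths 39.7 39.6 t 67.2
e2 expect px [322. 187.] world [ 568 -285] seen [([567.0, -286.0], 2004.5)]
```

```bash
python3 - <<'E'
from h import *
c2=(568,-285)
pick(c2,-1.513,6,open_=76);place(tray(34,0),TH,13,54)
for i,(s,a,y) in enumerate((((437.5,-159.8),.99,-113),((447,-280),.997,-163))):
    eoat.command_gripper(60);above(s,a);robot.wait(.3)
    o=check(f'f{i}',s,6)
    if not any(np.linalg.norm(np.subtract(p,s))<12 for p,_ in o): print('moved?');break
    w=pick(s,a,2,open_=50)
    if w<15: print('miss');break
    place(tray(0,y),TH,10,40)
above((380,300),0,330);robot.wait(.2);shot('g')
robot.movej(solver.solve_ik((500,200,330),rot(0)));robot.wait(.3);shot('g2')
E
```

```text
picked w 40.1 39.9 finger 35.0 weight kg 0.207 t 75.8
placed; widths 39.5 39.9 t 80.7
f0 expect px [323. 184.] world [ 438. -160.] seen [([438.0, -158.0], 1528.0)]
picked w 21.4 21.3 finger 35.0 weight kg 0.127 t 88.5
placed; widths 21.2 21.4 t 92.8
f1 expect px [323. 185.] world [ 447 -280] seen [([448.0, -279.0], 1515.5)]
picked w 21.4 21.2 finger 35.0 weight kg 0.141 t 100.8
placed; widths 21.1 21.2 t 105.4
```

View pics/g2.png

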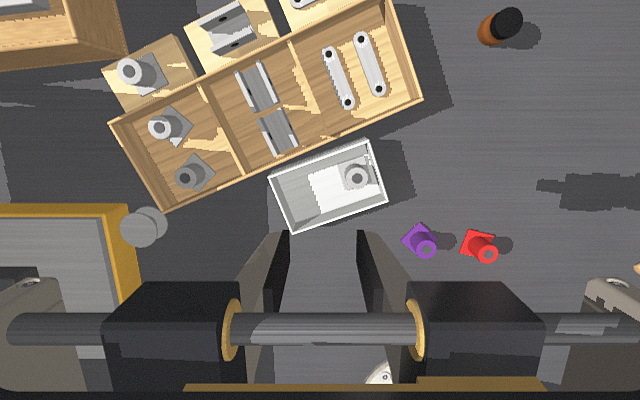

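The final view shows two bushes in the left compartment (168,127)/(190,175), two channels in the middle (258,85)/(282,132), and two straps on the right (338,78)/(370,63). The light bush is in the tin at (357,177). Everything lies flat and matches its sample, so I'm handing in.

```bash
python3 - <<'E'
from h import *
robot.wait(.5);print(workorder.close_job(),robot.state()['t'])
E
```

```text
the job is handed in; nothing more can be done
the job is handed in; nothing more can be done
```

The job is handed in: two cored bushes (about 0.41 and 0.35 kg), two channel pieces and two straps are in their matching compartments, and the hollow bush (about 0.14 kg) is in the reject tin; the final picture, taken at about 105 s, shows all of them in place, but the hand-in returned no verdict.

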